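Press home the tappets left standing proud

TASK

The camshaft is about to be laid into the tappet carrier on the bench, but two of its four round dark steel tappets were not pushed fully home and still stand proud of their bores. With the fingertips, press each proud tappet slowly and gently straight down until its top is flush with the rim of its bore, then withdraw the hand clear. Do not touch the two tappets that are already flush or their rims, never pull a tappet up, and leave the valve spring, the bolt, the bottle and the dish as they stand.

Things in the scene. Friction and masses are not known exactly. Their poses are not given: they have to be found in the camera images.
- carrier: dark grey cast-alloy tappet carrier of a twin-cylinder engine, fixed to the bench, foot flange 92 x 252 mm; origin at the centre of its underside on the bench top, y axis along the row of four bores (at y = -80, -34, +34 and +80 mm, x = 0), z up. Its deck is at z = 40 mm. Three cam bearing saddles, each 16 mm thick along y and 52 mm long along x, stand across the row at y = -114, 0 and +114 mm, up to z = 64 mm: 26 mm lie free between a bore's centre and the nearest saddle
- bore_0: one bore of the carrier with the tappet in it (which of the four places it has differs from start to start): a bright machined ring, 38 mm outside and 30 mm inside diameter, its rim at z = 46 mm; origin on the bore's axis at bench-top height, axes parallel to the carrier's
- bore_1: one bore of the carrier with the tappet in it (which of the four places it has differs from start to start): a bright machined ring, 38 mm outside and 30 mm inside diameter, its rim at z = 46 mm; origin on the bore's axis at bench-top height, axes parallel to the carrier's
- bore_2: one bore of the carrier with the tappet in it (which of the four places it has differs from start to start): a bright machined ring, 38 mm outside and 30 mm inside diameter, its rim at z = 46 mm; origin on the bore's axis at bench-top height, axes parallel to the carrier's
- bore_3: one bore of the carrier with the tappet in it (which of the four places it has differs from start to start): a bright machined ring, 38 mm outside and 30 mm inside diameter, its rim at z = 46 mm; origin on the bore's axis at bench-top height, axes parallel to the carrier's
- tappet_0 (a joint): how far the tappet in bore_0 stands above its seated place, in m: 0 = fully home against its stop, top flush with the rim; a proud one starts between 0.006 and 0.010. It slides straight up and down with about 3 N of friction plus oil-film drag of about 2.5 N for every 10 mm/s of sinking, has no spring and stays where it is left; it can be pulled up to 0.020
- tappet_1 (a joint): how far the tappet in bore_1 stands above its seated place, in m: 0 = fully home against its stop, top flush with the rim; a proud one starts between 0.006 and 0.010. It slides straight up and down with about 3 N of friction plus oil-film drag of about 2.5 N for every 10 mm/s of sinking, has no spring and stays where it is left; it can be pulled up to 0.020
- tappet_2 (a joint): how far the tappet in bore_2 stands above its seated place, in m: 0 = fully home against its stop, top flush with the rim; a proud one starts between 0.006 and 0.010. It slides straight up and down with about 3 N of friction plus oil-film drag of about 2.5 N for every 10 mm/s of sinking, has no spring and stays where it is left; it can be pulled up to 0.020
- tappet_3 (a joint): how far the tappet in bore_3 stands above its seated place, in m: 0 = fully home against its stop, top flush with the rim; a proud one starts between 0.006 and 0.010. It slides straight up and down with about 3 N of friction plus oil-film drag of about 2.5 N for every 10 mm/s of sinking, has no spring and stays where it is left; it can be pulled up to 0.020
- crown_0 (a point): centre of the flat round dark steel top (29 mm diameter) of the tappet in bore_0; it moves up and down with the tappet, z = 46 mm when home
- crown_1 (a point): centre of the flat round dark steel top (29 mm diameter) of the tappet in bore_1; it moves up and down with the tappet, z = 46 mm when home
- crown_2 (a point): centre of the flat round dark steel top (29 mm diameter) of the tappet in bore_2; it moves up and down with the tappet, z = 46 mm when home
- crown_3 (a point): centre of the flat round dark steel top (29 mm diameter) of the tappet in bore_3; it moves up and down with the tappet, z = 46 mm when home
- spring: loose grey coil valve spring standing on end, 24 mm diameter, 32 mm tall, on the far side of the carrier; origin at the centre of its foot; must stay
- bolt: loose flange bolt standing on its head, 20 mm flange, 53 mm tall, on the far side of the carrier; origin at the centre of its foot; must stay
- sealant: loose white sealant bottle with blue label and nozzle, 43 mm diameter, 142 mm tall, standing to the right of the carrier; origin at the centre of its foot; must stay
- dish: loose shallow steel magnetic parts dish, 107 mm diameter, 20 mm tall, to the right on the robot's side of the carrier; origin at the centre of its foot; must stay

How it is judged:
At the end, for the whole second after the job is handed in: All four tappets are within 1.5 mm of fully home; spring, bolt, bottle and dish are within 10 mm of where they stood and upright (value of joint each of tappet_0, tappet_1, tappet_2, tappet_3 below 0.0015 m and distance of each of spring, bolt, sealant, dish from where it was at the start of the episode below 0.01 m and angle between each of spring, bolt, sealant's own z axis and vertical below 0.15 rad); the robot touches nothing.
It fails at once if a tappet that was already flush, or its rim, is touched (more than 1 N) (contact force between any of the fingers, the arm and bore_0 above 1 N or contact force between any of the fingers, the arm and bore_3 above 1 N).
It fails at once if a tappet is pressed roughly (more than 40 N) (contact force between any of the fingers, the arm and bore_1 above 40 N or contact force between any of the fingers, the arm and bore_2 above 40 N).
It fails at once if the carrier is leant on (more than 40 N) (contact force between any of the fingers, the arm and carrier above 40 N).
It fails at once if a tappet is pulled up: it stands more than 13 mm proud, or a flush one more than 2 mm (value of joint any of tappet_0, tappet_3 above 0.002 m or value of joint any of tappet_1, tappet_2 above 0.013 m).
It fails at once if the spring, bolt, bottle or dish is pushed more than 10 mm, tipped or lifted (not (distance of each of spring, bolt, sealant, dish from where it was at the start of the episode below 0.01 m and angle between each of spring, bolt, sealant's own z axis and vertical below 0.15 rad)).
It also fails if it takes over 42 s, if anything falls off the work surface, if the arm or the gripper's body presses on something with over 40 N, if the wrist force passes 120 N, or if a joint passes its speed limit or range.

ROBOT

A 6-joint arm with a two-finger parallel gripper is mounted at the origin on a cart in front of the work surface, level with it; the furniture and walls round the work are solid. World frame = base frame: x ahead of the robot, y to its left, z up, the work surface at z = 0. Lengths are in m, angles in rad, forces in N, time in s.
With the tool pointing down it reaches from about 0.35 to 0.775 m from the base axis. Payload 5.5 kg.
Tool frame: the origin (TCP) lies on the centre line of the jaws, within the pads' length; the fingertips stand 11 mm ahead of it and the grasp point (between the pads) lies 8 mm behind it; z points along the fingers, y is the line along which they close (so a half turn about z gives the same grasp; the last joint's range is limited). The gripper opens to 85 mm and grips with 20 to 120 N. Pads are 22 mm wide; open, the fingers measure 114 mm over their backs; the gripper's body (76 mm by 85 mm) begins 54 mm behind the grasp point. The pads swing forward as they close: fully open they stand 13 mm farther back than shut.
Start: joints at [-1.446, 0.313, 0.046, 1.304, 0, 1.431], TCP at [0.15, -0.555, 0.242] pointing down, gripper open.
Joint ranges: [-2.76, 2.76], [-0.86, 1.69], [-1.03, 1.26], [-2.2, 2.34], [-1.47, 1.5], [-3.14, 3.14]. Speed limits (rad/s): [2.57, 2.57, 3.14, 3.14, 3.14, 3.14].

INTERFACE

Orientations are given as a unit quaternion [w, x, y, z].
In Python, from workcell import get_state, eyes, env gives the robot as it stands.
- The arm moves only by the shell command python3 -m inch 'ROWS' [OPENING] [FORCE]. ROWS is JSON, one flat list of numbers, 4 for each row, row after row: the shift along the tool's x, y, z in cm, then the turn about the tool's z in rad. A call has exactly 5 rows; each row shifts and turns the commanded pose from where the row before left it, along the tool's axes as they then stand; what a row does not reach is not made up. A row lasts 1/12 s, in which the tool goes at most 41.7 mm and 7.16 degrees, less where a joint would pass 70% of its speed; a pose out of reach is approached as far as the arm can. A call is refused whole if a number of a shift passes 4.17 or a number of a turn 0.125, either way. A call with a gripper value outside its range is refused whole. OPENING is the opening, from -1 (shut) to 1 (fully open), set as the call begins (- or left out, the last holds). The fingers move at their own pace and stop on an object; FORCE is the grip in N (left out, the last holds). Time passes only in rows, so rows that do not move let the fingers close, or fill a call up. It gives the time, the measured TCP pose, the force, the opening and the grip force at its end, in the units of the state.
- get_state(): the state, without advancing time (a new reading comes with each control period).
- eyes.read_camera(name): name is "scene" or "top" or "wrist"; returns the picture (480x640x3 uint8, red, green, blue); there is no depth.
- eyes.camera_info(name): a dict with "fovy" (degrees; the focal length in pixels is half the picture's height over the tangent of half this angle, whatever the lens; pixels are square), "cx", "cy" (the principal point, pixels), "xyz" and "orientation" of the camera in the world. Camera axes: x right, y down, z forward; pixel columns grow to the right and rows downward; lengths in m; the calibration is good to about 2 mm. The wrist camera is an equidistant fisheye: a pixel r from the principal point sees the ray r / f radians off the axis. A picture is of the moment at which its call begins: read the wrist's pose just before it. camera_info takes no time and is no camera call; for the wrist camera it gives the pose at the moment of the call.
- env.hand_in(): hands the job in; it is judged then, once.
The state is a dict: "clock": time; "joint_pos": joint angles; "qvel": joint speeds; "tau": joint torques, N m; "tcp_pos": TCP position; "orientation": TCP orientation; "wrist_force": force on the tool from outside, world axes, zero at the start; "ft_torque": the same for the moment, N m; "finger_gap": finger opening in m; "grip_force": force on a finger pad.
Only numpy, scipy, OpenCV 4.12 (cv2) and the standard library are available. Lean on these libraries where they do the work, as an engineer would, in place of code of your own. Each camera call takes 0.05 s, during which the arm holds its last target. There are 200 camera calls.

## Working session

There is one attempt and no reset: what is moved stays moved. The work goes in short steps, Python scripts to look and compute and a shell command to move; the robot and the scene stay as the last step left them, time stands still between calls to the robot, and variables do not carry over. Pictures are saved under pics/ and viewed, at most 10 in all, crops included, and the job is handed in when it is done.

```bash
mkdir -p pics; python3 - <<'E'
from workcell import get_state, eyes
import cv2
s=get_state(); print(s['clock'],s['tcp_pos'],s['orientation'],s['finger_gap'])
for n in ['scene','top']:
    print(n,eyes.camera_info(n)); cv2.imwrite(f'pics/{n}0.png',eyes.read_camera(n)[:,:,::-1])
E
```

```text
0.0 [ 0.15041875 -0.55445853  0.24140726] [-9.20549538e-04  9.91246475e-01  1.32021131e-01 -1.06277991e-05] 0.08533933352202229
scene {'fovy': 46.80350148458169, 'cx': 322.6820207381908, 'cy': 240.20117895542592, 'xyz': array([-0.08864729, -0.56283955,  0.49104921]), 'orientation': array([-0.46017834,  0.78324107, -0.36007952,  0.21239601])}
top {'fovy': 45.02223030017309, 'cx': 318.32885585147557, 'cy': 240.71435632417257, 'xyz': array([ 0.32262449, -0.0754308 ,  1.0291093 ]), 'orientation': array([ 0.07327176, -0.69588302,  0.71240193, -0.0534935 ])}
```

View pics/top0.png

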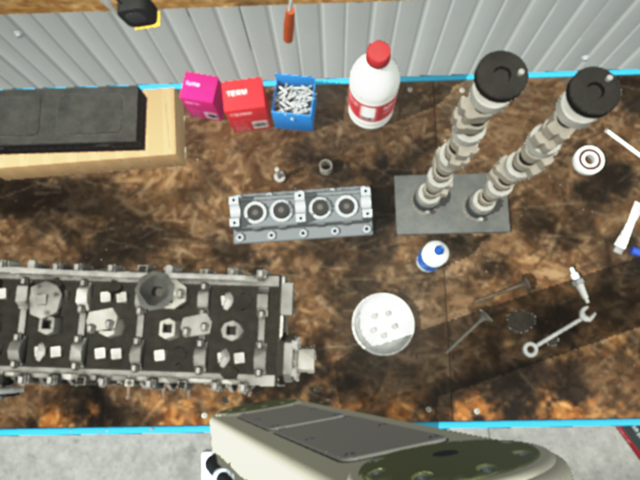

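View pics/scene0.png

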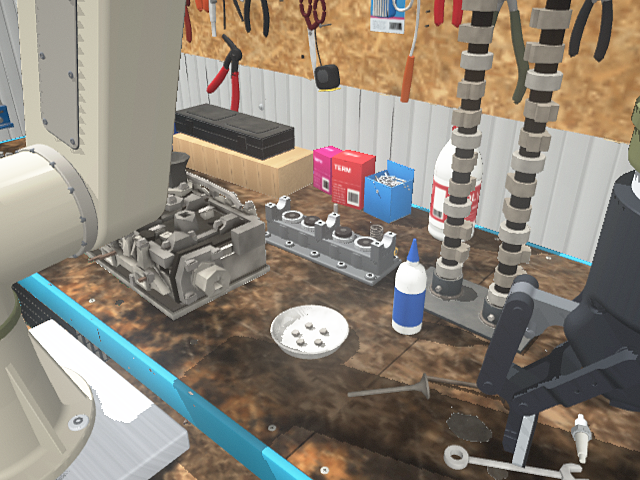

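The top view shows the carrier with bores near (256,211), (282,210), (320,207) and (346,206). The bottle is at (432,256), the dish at (383,323), and the bolt and spring at (279,175) and (325,166). In the scene view the same four bores lie near (291,216), (312,220), (343,232) and (366,243). I'll zoom in on both.

```bash
cat > h.py <<'E'
import numpy as np, cv2
from scipy.spatial.transform import Rotation as R
def ray(ci,u,v,fish=False):
    f=240/np.tan(np.radians(ci['fovy']/2)); x=(u-ci['cx'])/f; y=(v-ci['cy'])/f
    if fish:
        t=np.hypot(x,y); d=np.array([x/t*np.sin(t),y/t*np.sin(t),np.cos(t)]) if t>1e-9 else np.array([0,0,1.])
    else: d=np.array([x,y,1.])
    q=ci['orientation']; return R.from_quat([q[1],q[2],q[3],q[0]]).apply(d)
def cast(ci,u,v,z,fish=False):
    d=ray(ci,u,v,fish); return ci['xyz']+d*(z-ci['xyz'][2])/d[2]
def proj(ci,p):
    f=240/np.tan(np.radians(ci['fovy']/2)); q=ci['orientation']
    c=R.from_quat([q[1],q[2],q[3],q[0]]).inv().apply(np.array(p)-ci['xyz']); return f*c[0]/c[2]+ci['cx'],f*c[1]/c[2]+ci['cy']
E
python3 - <<'E'
from h import *
from workcell import eyes
t=cv2.imread('pics/top0.png'); s=cv2.imread('pics/scene0.png'); ci=eyes.camera_info('top')
a=cv2.resize(t[175:250,220:380],(800,375),interpolation=cv2.INTER_CUBIC)
b=cv2.resize(s[190:290,255:405],None,fx=5.3,fy=5.3,interpolation=cv2.INTER_CUBIC)[:225+300]
cv2.imwrite('pics/t1.png',a); cv2.imwrite('pics/s1.png',b)
P=[cast(ci,u,v,.046) for u,v in [(256,211),(282,210),(320,207),(346,206)]]
print(np.round(P,4)); print([np.linalg.norm(P[i+1]-P[i]).round(4) for i in range(3)])
for n,u,v,z in [('bolt',279,180,0),('spring',325,166,.032),('dish',383,323,.02),('bottle',432,262,0.1)]: print(n,cast(ci,u,v,z).round(3))
E
```

```text
[[ 0.557   0.0582  0.046 ]
 [ 0.5576  0.0126  0.046 ]
 [ 0.5611 -0.0538  0.046 ]
 [ 0.5616 -0.0992  0.046 ]]
[np.float64(0.0456), np.float64(0.0666), np.float64(0.0453)]
bolt [0.626 0.022 0.   ]
spring [ 0.64  -0.064  0.032]
dish [ 0.359 -0.157  0.02 ]
bottle [ 0.452 -0.234  0.1  ]
```

View pics/t1.png

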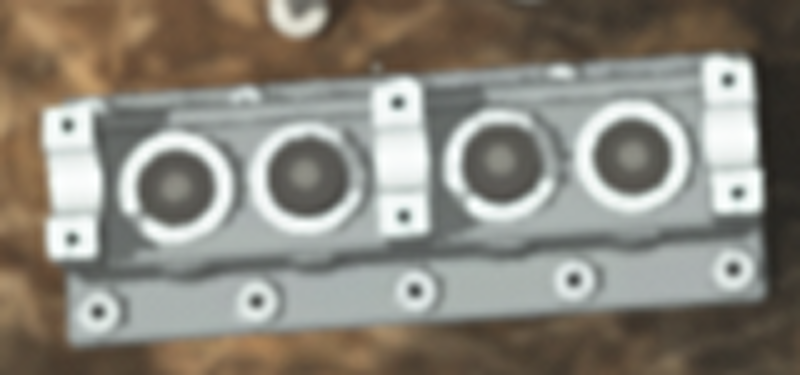

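View pics/s1.png

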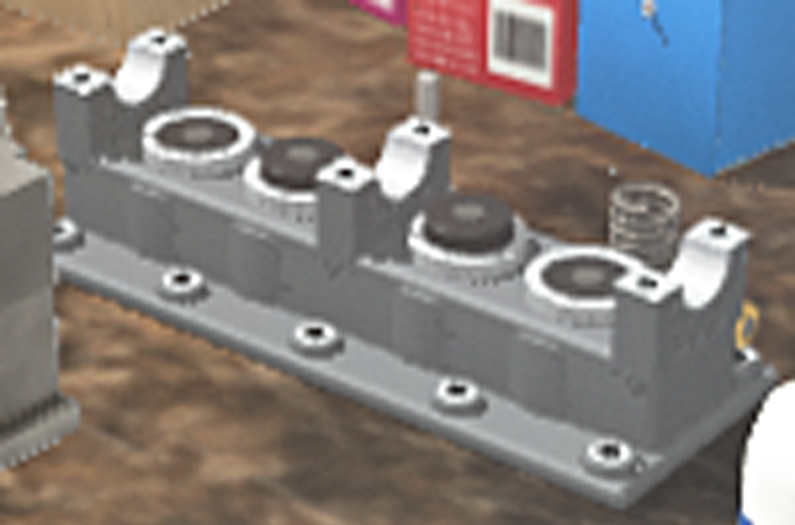

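Both views agree: the inner two tappets (2nd and 3rd, either side of the middle saddle) stand proud, and the outer two are flush. I'll refine the centres from the crop, shut the gripper and turn it to line up with the row.

```bash
python3 - <<'E'
from h import *
from workcell import eyes
ci=eyes.camera_info('top')
P=np.array([cast(ci,220+u/5-.4,175+v/5-.4,.046) for u,v in [(177,187),(307,179),(500,164),(632,155)]])
print(P.round(4)); L=np.polyfit(P[:,1],P[:,0],1); print('yaw',-np.arctan(L[0]))
for u,v in[(98,312),(733,269)]: print('flange holes',cast(ci,220+u/5-.4,175+v/5-.4,.012).round(4))
for u,v in[(430,205),(482,210)]: print('cams',cast(ci,u,v,.02).round(3))
E
python3 -m inch '[0,0,0,0.12, 0,0,0,0.12, 0,0,0,0, 0,0,0,0, 0,0,0,0]' -1 30
python3 -c "
from workcell import get_state as g;s=g();print(s['clock'],s['tcp_pos'],s['orientation'],s['finger_gap'],s['wrist_force'])"
```

```text
[[ 0.5553  0.0599  0.046 ]
 [ 0.5569  0.0144  0.046 ]
 [ 0.5604 -0.0531  0.046 ]
 [ 0.5623 -0.0992  0.046 ]]
yaw 0.045271971502566226
flange holes [0.5181 0.0931 0.012 ]
flange holes [ 0.5277 -0.1349  0.012 ]
cams [ 0.566 -0.249  0.02 ]
cams [ 0.554 -0.34   0.02 ]
clock: 0.52
tcp_pos: [0.1505, -0.5548, 0.242]
orientation: [-0.0, 1.0, 0.014, -0.0]
wrist_force: [0.1, -0.0, 0.1]
finger_gap: 0.0257
grip_force: 0.0
0.5167 [ 0.15046296 -0.55482777  0.24204927] [-2.50686023e-04  9.99903902e-01  1.38608563e-02 -2.38419710e-05] 0.025691556795331257 [ 0.06173121 -0.01328725  0.10510121]
```

```bash

python3 -m inch '[1.9,-3,0,0, 1.9,-3,0,0, 1.9,-3,0,0, 1.9,-3,0,0, 1.9,-3,0,0]' | head -2
python3 -m inch '[1.9,-3,0,0, 1.9,-3,0,0, 1.9,-3,0,0, 1.9,-3,0,0, 1.9,-3,0,0]' | head -2
python3 -m inch '[1.5,-2.5,0,0, 1.5,-2.5,0,0, 1.5,-2.5,0,0, 1.5,-2.5,0,0, 1.5,-2.5,0,0]' |head -2
python3 -m inch '[2,-1.4,0,0, 2,-1.4,0,0, 2,-1.4,0,0, 2,-1.4,0,0, 0,0,0,0]'
```

```text
clock: 0.93
tcp_pos: [0.2422, -0.4012, 0.2422]
clock: 1.35
tcp_pos: [0.3335, -0.2488, 0.2425]
clock: 1.77
tcp_pos: [0.4053, -0.1221, 0.2425]
clock: 2.18
tcp_pos: [0.4863, -0.0637, 0.2421]
orientation: [-0.0, 1.0, 0.015, 0.001]
wrist_force: [0.1, -0.1, -0.4]
finger_gap: 0.0001
grip_force: 0.0
```

```bash
python3 - <<'E'
from h import *
from workcell import eyes
ci=eyes.camera_info('wrist'); im=eyes.read_camera('wrist'); cv2.imwrite('pics/w0.png',im[:,:,::-1]); print(ci)
E
```

```text
{'fovy': 65.70646984690485, 'cx': 318.5017360079637, 'cy': 238.54425651813295, 'xyz': array([ 0.55869337, -0.06118924,  0.37405045]), 'orientation': array([ 0.10335811,  0.71035734, -0.68896344, -0.10019445])}
```

View pics/w0.png

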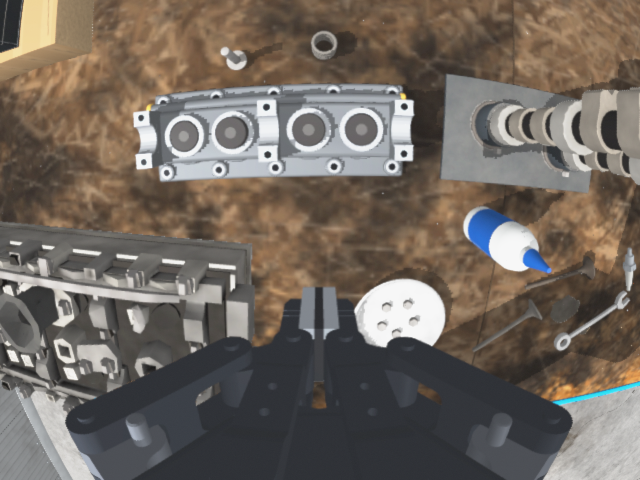

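The wrist view shows the four rings at about (184,135), (232,132), (309,129) and (362,129), and the shut fingertips at about (319,300), roughly 35 px (15 mm) wide. I'll locate the ring centres precisely.

```bash
python3 - <<'E'
from h import *
im=cv2.imread('pics/w0.png'); g=cv2.cvtColor(im,cv2.COLOR_BGR2GRAY)
ci={'fovy':65.70646984690485,'cx':318.5017,'cy':238.5443,'xyz':np.array([0.55869337,-0.06118924,0.37405045]),'orientation':np.array([0.10335811,0.71035734,-0.68896344,-0.10019445])}
m=((g<125)*255).astype('uint8')
P=[]
for u,v,z in [(184,135,.046),(232,132,.054),(309,129,.054),(362,129,.046)]:
    k=np.zeros_like(g); cv2.circle(k,(u,v),19,255,-1)
    w=(g>190)&(k>0)                      # ring: fit outer hull
    # w may include saddle; ring white pixels only
    n,l,st,ce=cv2.connectedComponentsWithStats((w*255).astype('uint8'))
    i=1+np.argmax(st[1:,4]); pts=cv2.findNonZero(((l==i)*255).astype('uint8'))
    e=cv2.fitEllipse(cv2.convexHull(pts)); c=cast(ci,*e[0],.046,True); P.append(c)
    print(np.round(e[0],1),np.round(e[1],1),c.round(4))
P=np.array(P); print(np.linalg.norm(np.diff(P,axis=0),axis=1).round(4), 'centre',P.mean(0).round(4),'yaw',np.arctan2(-(P[0]-P[3])[0],(P[0]-P[3])[1]))
E
```

```text
[184. 135.] [37.9 37.9] [0.5557 0.0611 0.046 ]
[231.8 132. ] [37.5 37.9] [0.5573 0.0156 0.046 ]
[308.2 128.2] [35.4 37.3] [ 0.5611 -0.0521  0.046 ]
[362. 129.] [37.9 37.9] [ 0.5622 -0.0991  0.046 ]
[0.0456 0.0678 0.047 ] centre [ 0.5591 -0.0186  0.046 ] yaw 0.04052477797054468
```

```bash

python3 -m inch '[2.5,-0.3,0,-0.01, 2.5,-0.3,0,0, 2.45,-0.2,0,0, 0,0,0,0, 0,0,0,0]' | head -2
python3 -m inch '[0,0,3,0, 0,0,3,0, 0,0,3,0, 0,0,3,0, 0,0,3,0]'|head -4
python3 -m inch '[0,0,0.5,0, 0,0,0.3,0, 0,0,0,0, 0,0,0,0, 0,0,0,0]'
```

```text
clock: 2.65
tcp_pos: [0.5575, -0.0557, 0.2416]
clock: 3.07
tcp_pos: [0.5559, -0.0558, 0.0916]
orientation: [0.0, 1.0, 0.017, -0.0]
wrist_force: [0.5, -0.3, -0.2]
clock: 3.48
tcp_pos: [0.559, -0.0557, 0.0865]
orientation: [0.001, 1.0, 0.017, 0.002]
wrist_force: [0.4, -0.3, -0.3]
finger_gap: -0.0003
grip_force: 0.0
```

```bash

python3 -m inch '[0.1,-0.2,0.3,0, 0,0,0.3,0, 0,0,0.3,0, 0,0,0.2,0, 0,0,0,0]'|head -4
python3 - <<'E'
from h import *
from workcell import eyes
cv2.imwrite('pics/w1.png',np.hstack([eyes.read_camera('wrist')[60:460,130:530],cv2.resize(eyes.read_camera('scene')[180:280,270:370],(400,400),interpolation=cv2.INTER_CUBIC)])[:,:,::-1])
E
```

```text
clock: 3.9
tcp_pos: [0.5581, -0.053, 0.0726]
orientation: [-0.0, 1.0, 0.017, -0.001]
wrist_force: [0.7, -0.2, -0.2]
```

View pics/w1.png

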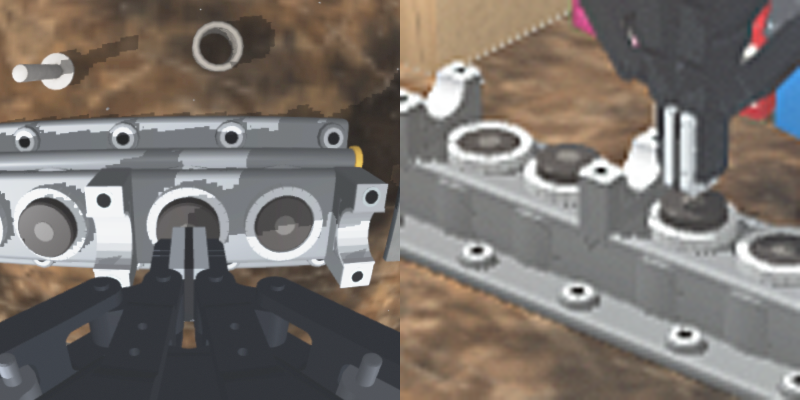

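The fingertips (about (188,230) in the left half) are over the third crown, centred along the row and just above it. I'll press down slowly.

```bash

D='^tcp|^wrist'
python3 -m inch '[0.2,0,0.1,0, 0,0,0.1,0, 0,0,0.1,0, 0,0,0.08,0, 0,0,0.08,0]'|grep -E $D
python3 -m inch '[0,0,0.08,0, 0,0,0.08,0, 0,0,0.08,0, 0,0,0.08,0, 0,0,0.08,0]'|grep -E $D
python3 -m inch '[0,0,0.06,0, 0,0,0.06,0, 0,0,0.06,0, 0,0,0.06,0, 0,0,0.06,0]'|grep -E $D
python3 -m inch '[0,0,0,0, 0,0,0,0, 0,0,0,0, 0,0,0,0, 0,0,0,0]'|grep -E $D
```

```text
tcp_pos: [0.5606, -0.0532, 0.0686]
wrist_force: [-0.3, 0.8, -0.5]
tcp_pos: [0.5606, -0.0532, 0.0646]
wrist_force: [-0.6, 0.4, 1.4]
tcp_pos: [0.5606, -0.0532, 0.0619]
wrist_force: [-1.5, 0.1, 4.7]
tcp_pos: [0.5606, -0.0532, 0.0616]
wrist_force: [-0.9, 0.3, 2.7]
```

```bash

D='^tcp|^wrist'
python3 -m inch '[0,0,0.06,0, 0,0,0.06,0, 0,0,0.06,0, 0,0,0.06,0, 0,0,0.06,0]'|grep -E $D
python3 -m inch '[0,0,0.03,0, 0,0,0.03,0, 0,0,0.03,0, 0,0,0.03,0, 0,0,0,0]'|grep -E $D
```

```text
tcp_pos: [0.5606, -0.0532, 0.0587]
wrist_force: [-2.5, -0.1, 3.8]
tcp_pos: [0.5606, -0.0532, 0.0573]
wrist_force: [-0.7, -0.1, 2.9]
```

Nearly home. I'll creep down until the force rises.

```bash

D='^tcp|^wrist'
python3 -m inch '[0,0,0.02,0, 0,0,0.02,0, 0,0,0.02,0, 0,0,0,0, 0,0,0,0]'|grep -E $D
```

```text
tcp_pos: [0.5606, -0.0532, 0.0571]
wrist_force: [-2.0, 1.0, 5.0]
```

```bash

python3 -m inch '[0,0,0.02,0, 0,0,0.02,0, 0,0,0,0, 0,0,0,0, 0,0,0,0]'|grep -E '^tcp|^wrist'
```

```text
tcp_pos: [0.5606, -0.0532, 0.057]
wrist_force: [-2.3, 0.3, 8.2]
```

The motion stopped at TCP z = 0.057 (tips at 46 mm) with the force rising, so this tappet is home. Next I lift over the saddle to the other proud one.

```bash

D='^tcp|^wrist'
python3 -m inch '[0,0,-0.4,0, 0,0,-1,0, 0,0,-1.5,0, 0,0,-1.5,0, 0,0,0,0]'|grep -E $D
python3 -m inch '[0,-1.7,0,0, 0,-1.7,0,0, 0,-1.7,0,0, 0,-1.7,0,0, 0,0,0,0]'|grep -E $D
python3 -m inch '[0,0,0,0, 0,0,0.5,0, 0,0,0.5,0, 0,0,0,0, 0,0,0,0]'|grep -E $D
python3 - <<'E'
from h import *
from workcell import eyes
cv2.imwrite('pics/w2.png',np.hstack([eyes.read_camera('wrist')[60:460,130:530],cv2.resize(eyes.read_camera('scene')[180:280,270:370],(400,400),interpolation=cv2.INTER_CUBIC)])[:,:,::-1])
E
```

```text
tcp_pos: [0.5627, -0.0536, 0.1037]
wrist_force: [0.8, 0.3, 0.2]
tcp_pos: [0.5577, 0.0172, 0.1]
wrist_force: [0.9, -0.5, -0.2]
tcp_pos: [0.5577, 0.0142, 0.0897]
wrist_force: [0.2, -0.2, 0.4]
```

View pics/w2.png

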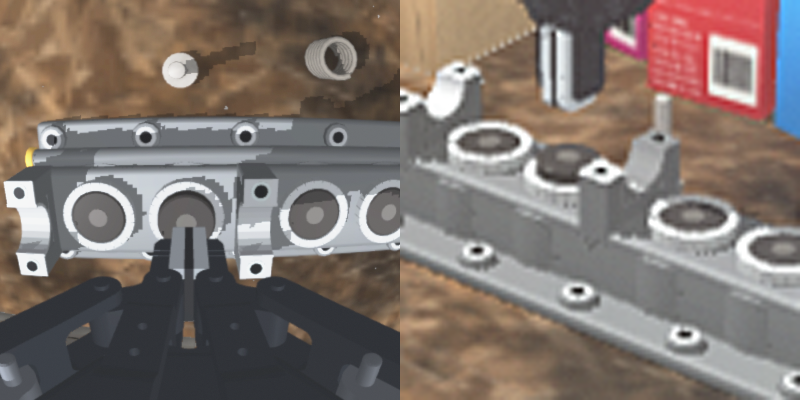

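The third tappet (690,215 in the right half) is now flush, and the tips stand centred over the second crown. I'll press that one.

```bash

D='^tcp|^wrist'
python3 -m inch '[0,0,0.6,0, 0,0,0.6,0, 0,0,0.5,0, 0,0,0.3,0, 0,0,0,0]'|grep -E $D
python3 -m inch '[0,0,0.06,0, 0,0,0.06,0, 0,0,0.06,0, 0,0,0.06,0, 0,0,0.06,0]'|grep -E $D
python3 -m inch '[0,0,0.06,0, 0,0,0.06,0, 0,0,0.06,0, 0,0,0.06,0, 0,0,0.06,0]'|grep -E $D
python3 -m inch '[0,0,0.06,0, 0,0,0.06,0, 0,0,0.06,0, 0,0,0,0, 0,0,0,0]'|grep -E $D
```

```text
tcp_pos: [0.5574, 0.0149, 0.0693]
wrist_force: [-0.1, 0.3, -0.1]
tcp_pos: [0.5584, 0.0148, 0.0676]
wrist_force: [-0.3, -0.3, 0.0]
tcp_pos: [0.5582, 0.0148, 0.0644]
wrist_force: [0.1, -0.0, -0.5]
tcp_pos: [0.5582, 0.0148, 0.0628]
wrist_force: [-1.1, 0.5, 3.3]
```

```bash

D='^tcp|^wrist'
python3 -m inch '[0,0,0.06,0, 0,0,0.06,0, 0,0,0.06,0, 0,0,0.06,0, 0,0,0.06,0]'|grep -E $D
python3 -m inch '[0,0,0.05,0, 0,0,0.05,0, 0,0,0.05,0, 0,0,0.05,0, 0,0,0,0]'|grep -E $D
```

```text
tcp_pos: [0.5582, 0.0148, 0.0597]
wrist_force: [-1.3, 1.9, 4.8]
tcp_pos: [0.5583, 0.0148, 0.0575]
wrist_force: [-0.1, 0.5, 3.2]
```

```bash

python3 -m inch '[0,0,0.02,0, 0,0,0.02,0, 0,0,0.02,0, 0,0,0,0, 0,0,0,0]'|grep -E '^tcp|^wrist'
```

```text
tcp_pos: [0.5583, 0.0148, 0.0571]
wrist_force: [-1.7, -0.8, 3.7]
```

```bash

python3 -m inch '[0,0,0.02,0, 0,0,0.02,0, 0,0,0.02,0, 0,0,0,0, 0,0,0,0]'|grep -E '^tcp|^wrist'
```

```text
tcp_pos: [0.5583, 0.0148, 0.057]
wrist_force: [-1.5, 0.2, 6.9]
```

Home. I'll withdraw and check.

```bash

python3 -m inch '[0,0,-0.4,0, 0,0,-1,0, 0,0,-2,0, 0,0,-3,0, 0,0,-3,0]'|grep -E '^tcp|^wrist'
python3 -m inch '[-1,0,-2,0, -2,0,-2,0, -2,0,-1,0, 0,0,0,0, 0,0,0,0]'|grep -E '^tcp|^wrist'
python3 -m inch '[0,0,0,0, 0,0,0,0, 0,0,0,0, 0,0,0,0, 0,0,0,0]'|grep -E '^tcp|^wrist|clock'
python3 - <<'E'
from h import *
from workcell import eyes
cv2.imwrite('pics/w3.png',np.hstack([eyes.read_camera('wrist')[0:400,130:530],cv2.resize(eyes.read_camera('scene')[180:300,260:380],(400,400),interpolation=cv2.INTER_CUBIC)])[:,:,::-1])
E
```

```text
tcp_pos: [0.5574, 0.0149, 0.1511]
wrist_force: [1.7, -0.2, -0.3]
tcp_pos: [0.5084, 0.013, 0.2019]
wrist_force: [0.3, -0.1, -0.7]
clock: 13.27
tcp_pos: [0.5083, 0.0131, 0.1998]
wrist_force: [0.4, -0.0, 0.2]
```

View pics/w3.png

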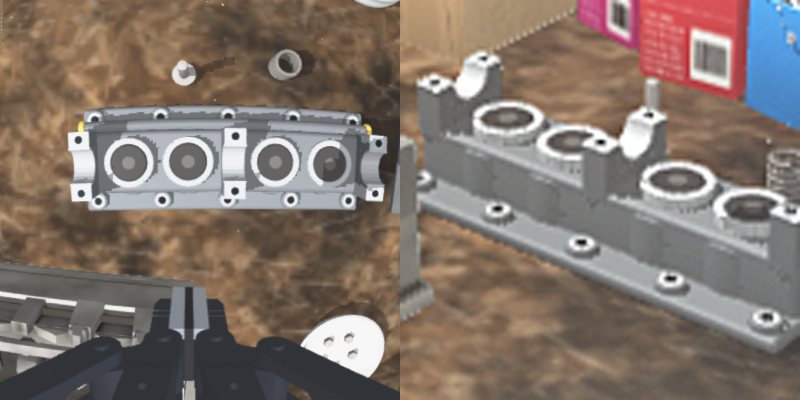

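All four crowns sit level inside their bright rings (right half, (508,120) to (752,208)). The spring and bolt still stand, and the hand is clear.

```bash
python3 -c "
from workcell import env; print(env.hand_in())"
```

```text
the job is handed in; nothing more can be done
None
```

Both proud tappets (the inner two) were pressed gently down to the rim, the hand was withdrawn clear, and the job was handed in with all four looking flush in the last pictures; no verdict came back.

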